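Close up the cantilever tool box

ROBOT

A 6-joint arm with a two-finger parallel gripper is mounted at the origin on the work surface; the furniture and walls round the work are solid. World frame = base frame: x ahead of the robot, y to its left, z up, the work surface at z = 0. Lengths are in mm, angles in rad, forces in N, time in s.
With the tool pointing down it reaches from about 300 to 775 mm from the base axis. Payload 14.6 kg.
Tool frame: the origin (TCP) lies on the centre line of the jaws, within the pads' length; the fingertips stand 8 mm ahead of it and the grasp point (between the pads) lies 11 mm behind it; z points along the fingers, y is the line along which they close (so a half turn about z gives the same grasp; the last joint's range is limited). The gripper opens to 94 mm and grips with 3 to 60 N. Pads are 16 mm wide; open, the fingers measure 119 mm over their backs; the gripper's body (75 mm by 177 mm) begins 78 mm behind the grasp point.
Start: joints at [1.129, 0.3, 1.521, -0, 1.321, -0.067], TCP at [201.344, 511.81, 213.446] pointing down, gripper open.
Joint ranges: [-3.03, 3.03], [-0.79, 2.21], [0.23, 2.52], [-1.04, 4.18], [0, 3.07], [-2.55, 2.55]. Speed limits (rad/s): [2.22, 2.22, 2.57, 3.14, 3.14, 3.14].

INTERFACE

Orientations are given as [roll, pitch, yaw] about the fixed x, y, z axes, in that order (R = Rz(yaw) Ry(pitch) Rx(roll)).
In Python, from cell import manip gives the robot as it stands.
- The arm moves only by the tool jog_arm, never from a script. Its argument "rows" is one flat list of numbers, 7 for each row, row after row: the shift along the world's x, y, z in cm, then the turn, a rotation vector about the world's x, y, z in rad, then the closure, from 0 (fully open) to 1 (shut). In form: [dx, dy, dz, rx, ry, rz, fingers, dx, dy, dz, rx, ry, rz, fingers, ...]. A call has 1 to 20 rows; each row shifts and turns the commanded pose from where the row before left it; what a row does not reach is not made up. A row lasts 1/12 s, in which the tool goes at most 41.7 mm and 7.16 degrees, less where a joint would pass 70% of its speed; a pose out of reach is approached as far as the arm can. A call with a gripper value outside its range is refused whole. The fingers move at their own pace and stop on an object; "newtons" is the grip in N (left out, the last holds). Time passes only in rows, so rows that do not move let the fingers close. It gives the time, the measured TCP pose, the force, the opening and the grip force at its end, in the units of the state.
- manip.read_state(): the state, without advancing time (a new reading comes with each control period).
- manip.camera(name): name is "side" or "top" or "wrist"; returns (picture, depth): 384x512x3 uint8, blue, green, red; 384x512 float32, mm along the optical axis (not along the pixel's ray), 0 where there is no reading.
- manip.camera_model(name): a dict with "K" (3x3 intrinsics, pixels), "k1" (the pictures are not rectified: a ray, as slopes to the right and down, at radius r is drawn at 1 + k1 r^2 times it, then the intrinsics apply), "R" (3x3) and "t" (3): a world point X has camera coordinates R X + t. Camera axes: x right, y down, z forward; pixel columns grow to the right and rows downward; lengths in mm; the calibration is good to about 2 mm. A picture is of the moment at which its call begins: read the wrist's pose just before it. camera_model takes no time and is no camera call; for the wrist camera it gives the pose at the moment of the call.
- manip.sign_off(): hands the job in; it is judged then, once.
The state is a dict: "clock": time; "joints": joint angles; "qd": joint speeds; "effort": joint torques, N m; "eef_pos": TCP position; "eef_rot": TCP orientation; "wrist_force": force on the tool from outside, world axes, zero at the start; "moment": the same for the moment, N m; "finger_gap": finger opening in mm; "finger_force": force on a finger pad.
Only numpy, scipy, OpenCV 4.12 (cv2) and the standard library are available. Lean on these libraries where they do the work, as an engineer would, in place of code of your own. Each camera call takes 0.05 s, during which the arm holds its last target. There are 200 camera calls.

TASK

Close up the open tool box on the break table: push both side trays in by their outer sides until they meet over the middle, and then push the steel catch strap on the left tray over and press it flat onto the right tray, so that its hole sits over the stud. Only push, with the fingertips: lift nothing, keep the fingers out of the trays and off the carrying handles, and do not shove the box along the table. Leave the mug and the small green bottle standing where they are.

Things in the scene. Friction and masses are not known exactly. Their poses are not given: they have to be found in the camera images.
- toolbox: Base of a blue sheet-steel cantilever tool box, loose on rubber feet, 5 to 8 kg, 260 x 170 x 77 mm. Origin: centre of its underside; x along its length, away from the robot, y to its left tray, z up. Two open trays (260 long, 83 wide, 50 high) ride on links; shut, they lie on the base and meet over its middle line, undersides 79 mm and tops 129 mm up; inner 40 mm of each top: flat flange.
- left_swing (a joint): Links of the left tray (rad): 0 shut, 1.222 fully out (stop), starts 1.0 to 1.2. The tray stays level; at value q it is 0.1*(sin(q-0.436)+sin(0.436)) m further out (box +y) and 0.1*(cos(q-0.436)-cos(0.436)) m higher than when shut (at 1.2: 111 mm out, 18 mm low; midway 9 mm high). Stiff rivets: it stays where left and must be pushed right home, with 3 to 10 N.
- right_swing (a joint): The same for the right tray, which moves out to -y of the box: 0 = shut, 1.222 = fully out.
- left_push (a point): Middle of the left tray's outer side panel, on its outer face (upright smooth coated sheet, 260 x 50 mm, facing +y of the box): 25 mm below the tray's top edge. Shut, it lies at (0, 0.085, 0.104) of the box. Moves with the tray.
- right_push (a point): The same on the right tray's outer side panel, facing -y of the box; shut, at (0, -0.085, 0.104) of the box.
- strap (a joint): Catch strap (rad): 0 flat on the right tray's flange (trays shut), 1.57 upright, more: leaning back over the left tray; stop 2.5, starts 1.7 to 2.2. Steel, 26 mm wide, 3 thick, 53 long from its hinge; hole 14 x 16, centre 34 mm from the hinge, for a low stud (7 mm across, 6.5 high) on the right flange. Moves with the left tray; stays where left, moved by under 1 N at the tip.
- strap_hinge (a point): Middle of the strap's hinge, on the left tray's flange, 95 mm from the box's middle towards the robot's end. Trays shut, it lies at (-0.095, 0.016, 0.133) of the box. The hinge axis is parallel to the box's x.
- strap_tip (a point): Middle of the strap's free end, 52 mm from the hinge axis.
- left_inside: Black rubber lining of the left tray with a screwdriver fixed on it; keep the fingers out. Its origin is no useful point.
- right_inside: Black rubber lining of the right tray with a punch and a small brass fitting fixed on it; keep the fingers out. Its origin is no useful point.
- left_handle: Tubular U-shaped carrying handle on the left tray's flange, 8 mm from the tray's inner edge, 100 mm long along the box (its middle at the box's middle) and 34 mm high above the flange; leave it alone. Its origin lies 25 mm further out than the tube and 18 mm below the flange's top.
- right_handle: The same carrying handle on the right tray; leave it alone.
- mug: Bystander: dark green mug, 81 mm across, 114 over the handle, 94 high, to the left of the box. Origin: centre of its underside.
- green_vial: Bystander: small green bottle with a black cap, 27 mm across, 75 high, to the right of the box. Origin: centre of its underside.

How it is judged:
By the outcome, as a careful person would: the job done as asked, in the order asked, and still so for the second after the job is handed in, with the robot touching nothing.
It also fails if it takes over 64 s, if anything falls off the work surface, if the arm or the gripper's body presses on something with over 40 N, if the wrist force passes 120 N, or if a joint passes its speed limit or range.

## Working session

There is one attempt and no reset: what is moved stays moved. The work goes in short steps, Python scripts to look and compute and a tool call to move; the robot and the scene stay as the last step left them, time stands still between calls to the robot, and variables do not carry over. Pictures are saved under pics/ and viewed, at most 10 in all, crops included, and the job is handed in when it is done.

Besides the shell and the picture viewer there is one more tool, called after "Emit:" as name(argument=value, ...), one argument or row to a line, values as JSON. jog_arm: Moves the arm, as the interface text tells. Its arguments: {"type":"object","properties":{"rows":{"type":"array"},"newtons":{"type":"number"}},"required":["rows"]}

```bash
mkdir -p pics; ls; python3 - <<'E'
from cell import manip
import cv2,numpy as np
np.set_printoptions(precision=3,suppress=True)
for n in("top","side"):
    p,d=manip.camera(n); cv2.imwrite(f"pics/{n}0.png",p); np.save(f"{n}0.npy",d)
    print(n,manip.camera_model(n))
a=cv2.imread("pics/top0.png");cv2.imwrite("pics/top0b.png",cv2.resize(a,(800,600)))
a=cv2.imread("pics/side0.png");cv2.imwrite("pics/side0b.png",cv2.resize(a,(800,600)))
print(manip.read_state())
E
```

```text
pics
top {'K': array([[455.999,   0.   , 254.998],
       [  0.   , 455.999, 189.114],
       [  0.   ,   0.   ,   1.   ]]), 'k1': 0.024402533970023003, 'R': array([[-0.005, -1.   ,  0.003],
       [-0.984,  0.004, -0.177],
       [ 0.177, -0.004, -0.984]]), 't': array([  22.9  ,  547.647, 1754.395])}
side {'K': array([[485.145,   0.   , 259.002],
       [  0.   , 485.145, 183.642],
       [  0.   ,   0.   ,   1.   ]]), 'k1': -0.10934093846887093, 'R': array([[ 0.947, -0.32 , -0.013],
       [-0.185, -0.515, -0.837],
       [ 0.261,  0.795, -0.547]]), 't': array([-506.162,  227.87 , 1648.189])}
{'clock': 0.1, 'joints': array([ 1.129,  0.3  ,  1.522, -0.   ,  1.321, -0.067]), 'qd': array([-0.001, -0.004, -0.001, -0.001, -0.   ,  0.   ]), 'effort': array([  0.   , -53.264, -35.329,   0.071,   0.024,  -0.   ]), 'eef_pos': array([201.255, 511.61 , 212.935]), 'eef_rot': array([-3.141, -0.   ,  2.767]), 'wrist_force': array([ 0.057,  0.796, -0.681]), 'moment': array([-0.   ,  0.008, -0.001]), 'finger_force': 0.0, 'finger_gap': 93.61661930407806}
```

View pics/top0b.png

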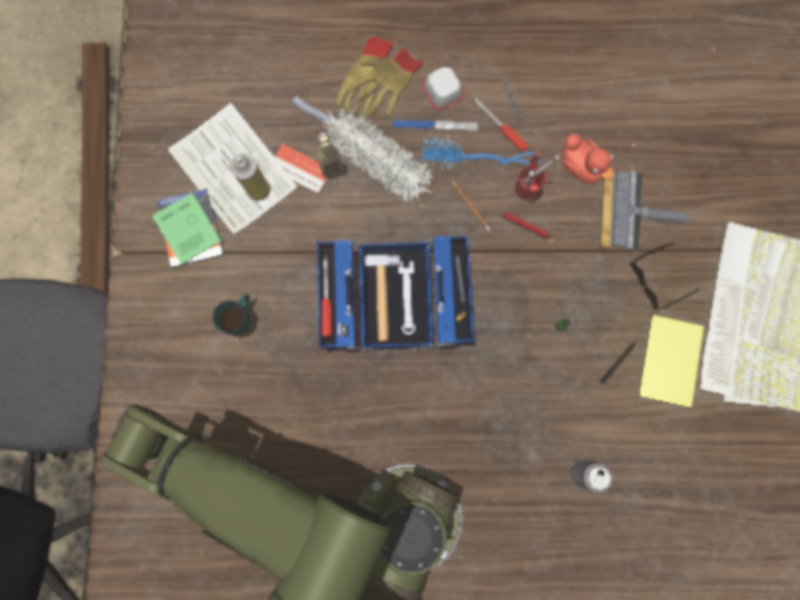

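View pics/side0b.png

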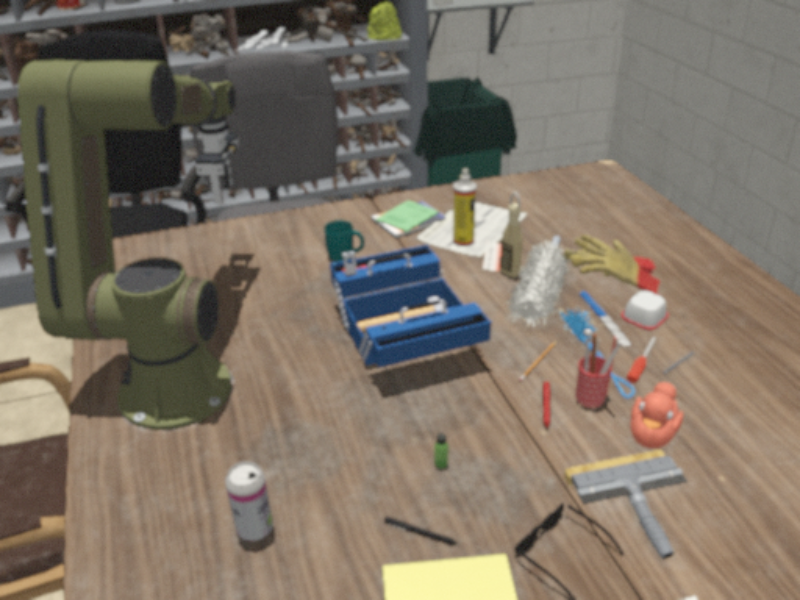

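The top view shows the box at about (395,293) of 800x600, with the left tray spanning 318-355, the right tray 435-474, the mug at (232,318) and the vial at (561,325). Next, an enlarged crop and world positions.

```bash
cat > h.py <<'E'
import numpy as np,cv2
from cell import manip
np.set_printoptions(precision=3,suppress=True)
def ray(m,u,v):
    K=m["K"];p=np.array([(u-K[0,2])/K[0,0],(v-K[1,2])/K[1,1]]);q=p.copy()
    for _ in range(8): q=p/(1+m["k1"]*(q@q))
    return np.array([q[0],q[1],1.])
def world(m,u,v,z):  # depth along axis
    return m["R"].T@(ray(m,u,v)*z-m["t"])
def onz(m,u,v,h):
    c=-m["R"].T@m["t"]; r=m["R"].T@ray(m,u,v); return c+r*(h-c[2])/r[2]
def proj(m,X):
    c=m["R"]@np.asarray(X,float)+m["t"];q=c[:2]/c[2];q=q*(1+m["k1"]*(q@q));return m["K"][:2,:2]@q+m["K"][:2,2]
def tri(obs):
    A=np.zeros((3,3));b=np.zeros(3)
    for m,u,v in obs:
        c=-m["R"].T@m["t"];r=m["R"].T@ray(m,u,v);r/=np.linalg.norm(r);P=np.eye(3)-np.outer(r,r);A+=P;b+=P@c
    return np.linalg.solve(A,b)
def crop(src,dst,x0,y0,x1,y1,s):
    a=cv2.imread(src)[y0:y1,x0:x1];cv2.imwrite(dst,cv2.resize(a,None,fx=s,fy=s,interpolation=cv2.INTER_CUBIC))
E
python3 - <<'E'
from h import *
crop("pics/top0.png","pics/c1.png",195,145,315,230,6)
m=manip.camera_model("top");d=np.load("top0.npy")
for n,u,v in(("mug",149,203),("vial",359,208)): print(n,world(m,u,v,d[v,u]),d[v,u])
# cloud in box area
P=np.array([world(m,u,v,d[v,u]) for v in range(140,235) for u in range(195,315) if d[v,u]>0])
np.save("cloud.npy",P)
Q=P[P[:,2]>40]; print(Q.min(0),Q.max(0),len(Q)); 
for n,s in(("L",Q[(Q[:,1]>Q[:,1].mean())]),):pass
print(np.histogram(Q[:,2],bins=range(40,200,10)))
E
```

```text
mug [499.548 444.713  13.373] 1827.7671
vial [ 469.282 -385.003   58.674] 1781.1035
[ 408.267 -159.668   40.045] [685.381 224.263 179.768] 3713
(array([107,  63, 213, 863, 333, 209, 222, 821, 670,  42,  55,  93,   9,
        13,   0]), array([ 40,  50,  60,  70,  80,  90, 100, 110, 120, 130, 140, 150, 160,
       170, 180, 190]))
```

View pics/c1.png

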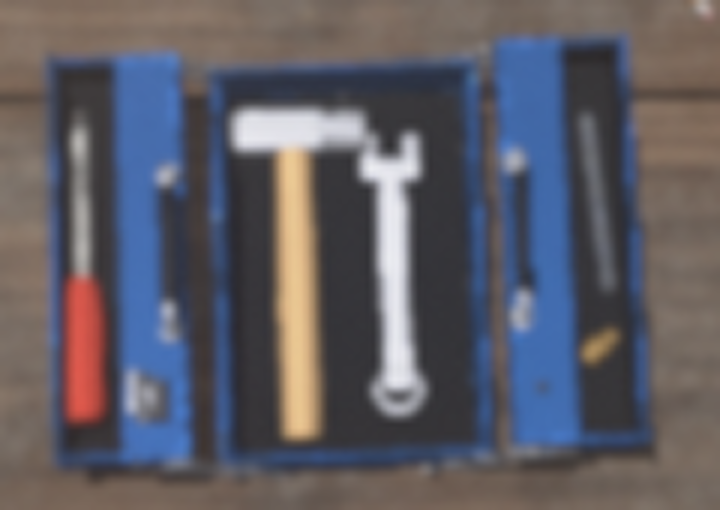

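Crop: left tray outer corners at (48,58)/(58,465), base rim corners at (212,70)/(475,62)/(225,462)/(490,452), right tray corners at (628,38)/(652,445), strap near (148,395). I'll fit the box model.

```bash
cat > fit.py <<'E'
from h import *
from scipy.optimize import least_squares
s0=np.sin(.436);c0=np.cos(.436)
def off(q): return 100*(np.sin(q-.436)+s0),100*(np.cos(q-.436)-c0)
def pt(p,name):
    x,y,w,ql,qr=p
    k,a,b=name
    if k=="B": L=[a*130,b*85,77]
    elif k=="L": o,h=off(ql);L=[a*130,(85 if b>0 else 2)+o,129+h]
    elif k=="R": o,h=off(qr);L=[a*130,-(85 if b>0 else 2)-o,129+h]
    elif k=="H": o,h=off(ql);L=[-95,16+o,133+h]
    elif k=="S": o,h=off(qr);L=[-95,-18-o,129+h+3]
    c,s=np.cos(w),np.sin(w)
    return np.array([x+c*L[0]-s*L[1],y+s*L[0]+c*L[1],L[2]])
E
python3 - <<'E'
from fit import *
m=manip.camera_model("top")
o={("B",1,1):(212,68),("B",1,-1):(475,62),("B",-1,1):(225,463),("B",-1,-1):(490,453),
("L",1,1):(48,58),("L",-1,1):(58,466),("L",1,-1):(182,55),("L",-1,-1):(190,462),
("R",1,-1):(495,40),("R",1,1):(628,38),("R",-1,-1):(508,446),("R",-1,1):(652,446)}
px={k:((u+.5)/6-.5+195,(v+.5)/6-.5+145) for k,(u,v) in o.items()}
f=lambda p:np.concatenate([proj(m,pt(p,k))-px[k] for k in px])
r=least_squares(f,[540,50,0,1.1,1.1],loss="soft_l1");p=r.x
print(p);print(f(p).reshape(-1,2));np.save("p0.npy",p)
d=np.load("top0.npy")
P=np.load("cloud.npy");c,s=np.cos(p[2]),np.sin(p[2])
B=np.c_[(P[:,:2]-p[:2])@np.array([[c,-s],[s,c]]),P[:,2]]
for lab,q in(("L",p[3]),("R",p[4])):
    sg=1 if lab=="L" else -1;oo,h=off(q)
    k=(B[:,1]*sg>oo+8)&(B[:,1]*sg<oo+36)&(abs(B[:,0]-90)<25);print(lab,"flange z",np.median(B[k,2]),"model",129+h,k.sum())
k=(B[:,0]>-115)&(B[:,0]<-65)&(B[:,1]>90)&(B[:,1]<190)&(B[:,2]>132)
print(B[k])
print("box cam view", [proj(m,pt(p,("H",0,0)))])
print("mug",onz(m,149,203,50),"vial",onz(m,359,208,60))
E
```

```text
[547.36   28.029   0.03    1.089   1.002]
[[ 0.418  0.323]
 [-0.322 -0.118]
 [-0.01   0.226]
 [ 0.044  0.353]
 [ 0.463  0.253]
 [-0.153 -0.461]
 [-0.305  0.04 ]
 [-0.011 -0.571]
 [ 0.197  0.451]
 [-0.413  0.058]
 [ 1.073  0.067]
 [-0.792 -0.696]]
L flange z 115.57154356702775 model 117.77503591694867 106
R flange z 121.3671992461134 model 122.7582012617971 91
[[ -82.72   138.414  167.638]
 [ -83.482  134.418  172.095]
 [ -87.124  138.089  172.724]
 [ -87.014  134.574  171.026]
 [ -85.457  131.815  158.97 ]
 [ -84.001  128.951  147.636]
 [ -82.698  125.963  137.372]
 [ -91.139  137.971  175.17 ]
 [ -90.574  134.716  170.136]
 [ -88.362  128.704  152.194]
 [ -86.492  126.025  137.643]
 [ -94.299  138.34   171.403]
 [ -94.521  134.642  172.104]
 [ -91.178  129.262  145.502]
 [ -91.024  125.705  143.405]
 [ -89.798  122.673  133.376]
 [ -98.134  138.319  172.605]
 [ -98.132  134.752  171.635]
 [ -95.294  129.134  148.387]
 [ -94.431  125.959  140.919]
 [-101.53   138.555  170.518]
 [-102.002  134.711  173.147]
 [ -98.662  129.408  145.665]
 [ -98.026  126.116  139.811]
 [-106.393  137.903  179.768]
 [-105.604  134.823  172.652]
 [-104.704  131.777  164.668]
 [-102.872  129.216  149.432]
 [-101.46   126.362  137.433]
 [-101.032  122.939  133.092]
 [-107.587  132.321  158.356]
 [-106.509  129.339  148.81 ]
 [-105.388  126.339  138.913]]
box cam view [array([222.226, 211.746])]
mug [494.075 436.268  50.   ] vial [ 469.102 -384.693   60.   ]
```

Emit:
jog_arm(
  rows=[2.1, -1.64, 0, 0, 0, 0.025, 1, 2.1, -1.64, 0, 0, 0, 0.025, 1, 2.1, -1.64, 0, 0, 0, 0.025, 1, 2.1, -1.64, 0, 0, 0, 0.025, 1, 2.1, -1.64, 0, 0, 0, 0.025, 1, 2.1, -1.64, 0, 0, 0, 0.025, 1, 2.1, -1.64, 0, 0, 0, 0.025, 1, 2.1, -1.64, 0, 0, 0, 0.025, 1, 2.1, -1.64, 0, 0, 0, 0.025, 1, 2.1, -1.64, 0, 0, 0, 0.025, 1, 2.1, -1.64, 0, 0, 0, 0.025, 1, 2.1, -1.64, 0, 0, 0, 0.025, 1, 2.1, -1.64, 0, 0, 0, 0.025, 1, 2.1, -1.64, 0, 0, 0, 0.025, 1, 2.1, -1.64, 0, 0, 0, 0.025, 1, 2.1, -1.64, 0, 0, 0, 0.025, 1, 0, 0, 0, 0, 0, 0, 1],
)

```text
clock: 1.52
eef_pos: [539.8, 246.6, 212.7]
eef_rot: [-3.141, -0.0, -3.118]
wrist_force: [-0.8, 0.2, 0.2]
finger_gap: 0.6
finger_force: 0.0
```

Emit:
jog_arm(
  rows=[0, 0, -2.3, 0, 0, 0.002, 1, 0, 0, -2.3, 0, 0, 0.002, 1, 0, 0, -2.3, 0, 0, 0.002, 1, 0, 0, -2.3, 0, 0, 0, 1, 0, 0, -2.3, 0, 0, 0, 1, 0, 0, 0, 0, 0, 0, 1, 0, -0.4, 0, 0, 0, 0, 1, 0, -0.4, 0, 0, 0, 0, 1, 0, -0.4, 0, 0, 0, 0, 1, 0, -0.4, 0, 0, 0, 0, 1, 0, -0.3, 0, 0, 0, 0, 1, 0, -0.3, 0, 0, 0, 0, 1, 0, 0, 0, 0, 0, 0, 1],
)

```text
clock: 2.6
eef_pos: [538.0, 227.9, 99.9]
eef_rot: [3.139, 0.003, -3.111]
wrist_force: [-0.3, 4.9, 3.9]
finger_gap: 0.4
finger_force: 2.4
```

Emit:
jog_arm(
  rows=[0.01, -0.42, 0.29, 0, 0, 0, 1, 0.01, -0.43, 0.29, 0, 0, 0, 1, 0.02, -0.44, 0.24, 0, 0, 0, 1, 0.01, -0.44, 0.24, 0, 0, 0, 1, 0.01, -0.46, 0.19, 0, 0, 0, 1, 0.02, -0.46, 0.19, 0, 0, 0, 1, 0.01, -0.48, 0.15, 0, 0, 0, 1, 0.01, -0.48, 0.15, 0, 0, 0, 1, 0.02, -0.49, 0.1, 0, 0, 0, 1, 0.01, -0.49, 0.1, 0, 0, 0, 1, 0.02, -0.5, 0.05, 0, 0, 0, 1, 0.01, -0.5, 0.05, 0, 0, 0, 1, 0.02, -0.5, 0, 0, 0, 0, 1, 0.01, -0.5, 0, 0, 0, 0, 1, 0.02, -0.5, -0.05, 0, 0, 0, 1, 0.01, -0.5, -0.05, 0, 0, 0, 1, 0.02, -0.49, -0.1, 0, 0, 0, 1, 0.01, -0.49, -0.1, 0, 0, 0, 1, 0.02, -0.48, -0.15, 0, 0, 0, 1, 0.01, -0.48, -0.15, 0, 0, 0, 1],
)

```text
clock: 4.27
eef_pos: [540.1, 131.6, 112.6]
eef_rot: [-3.142, -0.0, -3.11]
wrist_force: [0.3, 2.8, -2.1]
finger_gap: 0.3
finger_force: 1.4
```

Emit:
jog_arm(
  rows=[0.01, -0.3, -0.12, 0, 0, 0, 1, 0.01, -0.3, -0.12, 0, 0, 0, 1, 0, -0.2, -0.08, 0, 0, 0, 1, 0, 0, 0, 0, 0, 0, 1],
)

```text
clock: 4.6
eef_pos: [540.4, 126.7, 110.7]
eef_rot: [3.137, 0.001, -3.11]
wrist_force: [-5.4, 21.7, 7.5]
finger_gap: 0.4
finger_force: 11.6
```

Emit:
jog_arm(
  rows=[0, -0.2, -0.04, 0, 0, 0, 1, 0, 0, 0, 0, 0, 0, 1],
)

```text
clock: 4.77
eef_pos: [540.4, 126.5, 110.7]
eef_rot: [3.134, 0.002, -3.109]
wrist_force: [-5.8, 35.4, 10.6]
finger_gap: 0.5
finger_force: 17.9
```

Emit:
jog_arm(
  rows=[0, 1.5, 0, 0, 0, 0, 1, 0, 2.5, 0, 0, 0, 0, 1, 0, 0, 3, 0, 0, 0, 1, 0, 0, 3, 0, 0, 0, 1, 0, 0, 3, 0, 0, 0, 1, 0, 0, 3, 0, 0, 0, 1, 0.1, -3.2, 0, 0, 0, 0, 1, 0.1, -3.2, 0, 0, 0, 0, 1, 0.1, -3.2, 0, 0, 0, 0, 1, 0.1, -3.2, 0, 0, 0, 0, 1, 0.1, -3.2, 0, 0, 0, 0, 1, 0.1, -3.2, 0, 0, 0, 0, 1, 0.1, -3.2, 0, 0, 0, 0, 1, 0.1, -3.2, 0, 0, 0, 0, 1, 0.1, -3.2, 0, 0, 0, 0, 1, 0.1, -3.2, 0, 0, 0, 0, 1, 0, -3, 0, 0, 0, 0, 1, 0, 0, 0, 0, 0, 0, 1],
)

```text
clock: 6.27
eef_pos: [549.7, -192.7, 229.0]
eef_rot: [-3.14, -0.0, -3.114]
wrist_force: [-1.2, -0.4, -0.1]
finger_gap: 0.5
finger_force: 0.0
```

Emit:
jog_arm(
  rows=[0, 0, -2.6, 0, 0, 0, 1, 0, 0, -2.5, 0, 0, 0, 1, 0, 0, -2.5, 0, 0, 0, 1, 0, 0, -2.5, 0, 0, 0, 1, 0, 0, -2.5, 0, 0, 0, 1, 0, 0, 0, 0, 0, 0, 1, 0, 0.5, 0, 0, 0, 0, 1, 0, 0.5, 0, 0, 0, 0, 1, 0, 0.5, 0, 0, 0, 0, 1, 0, 0.5, 0, 0, 0, 0, 1, 0, 0.4, 0, 0, 0, 0, 1, 0, 0.4, 0, 0, 0, 0, 1, 0, 0.3, 0, 0, 0, 0, 1, 0, 0, 0, 0, 0, 0, 1],
)

```text
clock: 7.43
eef_pos: [551.0, -157.0, 104.5]
eef_rot: [-3.14, 0.002, -3.11]
wrist_force: [0.2, -2.6, 3.2]
finger_gap: 0.4
finger_force: 1.4
```

Emit:
jog_arm(
  rows=[-0.02, 0.52, 0.23, 0, 0, 0, 1, -0.01, 0.53, 0.23, 0, 0, 0, 1, -0.01, 0.48, 0.15, 0, 0, 0, 1, -0.02, 0.48, 0.15, 0, 0, 0, 1, -0.01, 0.49, 0.1, 0, 0, 0, 1, -0.01, 0.49, 0.1, 0, 0, 0, 1, -0.02, 0.5, 0.05, 0, 0, 0, 1, -0.01, 0.5, 0.05, 0, 0, 0, 1, -0.02, 0.5, 0, 0, 0, 0, 1, -0.01, 0.5, 0, 0, 0, 0, 1, -0.02, 0.5, -0.05, 0, 0, 0, 1, -0.01, 0.5, -0.05, 0, 0, 0, 1, -0.02, 0.49, -0.1, 0, 0, 0, 1, -0.01, 0.49, -0.1, 0, 0, 0, 1, -0.02, 0.48, -0.15, 0, 0, 0, 1, -0.01, 0.48, -0.15, 0, 0, 0, 1, 0, 0, 0, 0, 0, 0, 1],
)

```text
clock: 8.85
eef_pos: [547.8, -76.6, 107.3]
eef_rot: [3.141, -0.001, -3.11]
wrist_force: [-0.4, 0.4, 0.5]
finger_gap: 0.6
finger_force: 0.0
```

Emit:
jog_arm(
  rows=[0, 0.3, -0.12, 0, 0, 0, 1, -0.01, 0.3, -0.12, 0, 0, 0, 1, 0, 0.2, -0.08, 0, 0, 0, 1, 0, 0, 0, 0, 0, 0, 1],
)

```text
clock: 9.18
eef_pos: [547.8, -69.2, 104.4]
eef_rot: [3.141, -0.0, -3.11]
wrist_force: [-0.0, 0.3, 0.1]
finger_gap: 0.9
finger_force: 0.0
```

```bash
python3 - <<'E'
from h import *
p,d=manip.camera("side");cv2.imwrite("pics/s1.png",p)
crop("pics/s1.png","pics/s1c.png",195,130,325,240,6)
E
```

```text
(no output)
```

View pics/s1c.png

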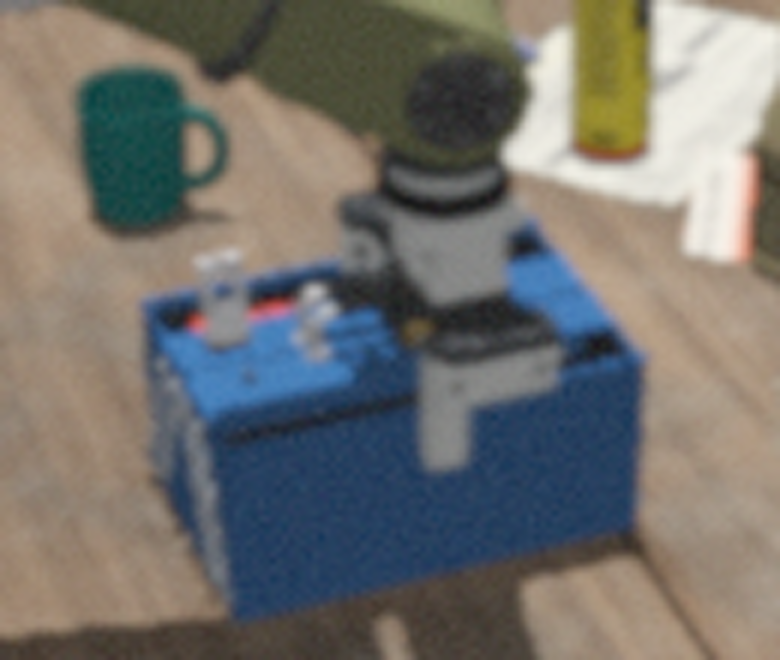

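The side view shows both trays in, the strap upright at (220,300), and the finger at the right panel (445,430). I'll keep pressing until contact.

Emit:
jog_arm(
  rows=[0, 0.2, 0, 0, 0, 0, 1, 0, 0.2, 0, 0, 0, 0, 1, 0, 0, 0, 0, 0, 0, 1],
)

```text
clock: 9.48
eef_pos: [547.9, -67.2, 104.6]
eef_rot: [-3.138, -0.0, -3.111]
wrist_force: [-0.4, -14.0, -2.5]
finger_gap: 0.3
finger_force: 7.2
```

Emit:
jog_arm(
  rows=[0, 0.2, 0, 0, 0, 0, 1, 0, 0, 0, 0, 0, 0, 1],
)

```text
clock: 9.65
eef_pos: [547.9, -66.8, 104.9]
eef_rot: [-3.136, 0.0, -3.111]
wrist_force: [-0.4, -26.9, -1.2]
finger_gap: 0.5
finger_force: 13.3
```

Emit:
jog_arm(
  rows=[0, -1.5, 0, 0, 0, 0, 1, 0, -2.5, 0, 0, 0, 0, 1, 0, 0, 3, 0, 0, 0, 1, -0.5, 0, 3.5, 0, 0, 0, 1, -1.5, 0, 3.5, 0, 0, 0, 1, -2, 0, 3.5, 0, 0, 0, 1, -2, 0, 1.5, 0, 0, 0, 1, 0, 0, 0, 0, 0, 0, 1],
)

```text
clock: 10.32
eef_pos: [487.1, -103.7, 259.0]
eef_rot: [-3.14, 0.006, -3.111]
wrist_force: [1.1, -0.2, 1.1]
finger_gap: 0.5
finger_force: 0.0
```

```bash
python3 - <<'E'
from h import *
for n in("top","side","wrist"):
    m=manip.camera_model(n);p,d=manip.camera(n);cv2.imwrite(f"pics/{n}2.png",p);np.savez(f"{n}2.npz",d=d,**m)
    if n=="wrist":print(m["R"],-m["R"].T@m["t"])
print(manip.read_state()["eef_pos"])
a=[]
for n,(x0,y0,x1,y1),s in(("top",(205,145,305,230),4),("side",(205,150,305,235),4)):
    a.append(cv2.resize(cv2.imread(f"pics/{n}2.png")[y0:y1,x0:x1],None,fx=s,fy=s,interpolation=cv2.INTER_CUBIC))
cv2.imwrite("pics/m2.png",np.hstack(a))
E
```

```text
[[-0.03   1.    -0.001]
 [ 0.96   0.029  0.279]
 [ 0.279  0.007 -0.96 ]] [ 406.754 -106.345  425.66 ]
[ 488.092 -103.467  253.952]
```

View pics/m2.png

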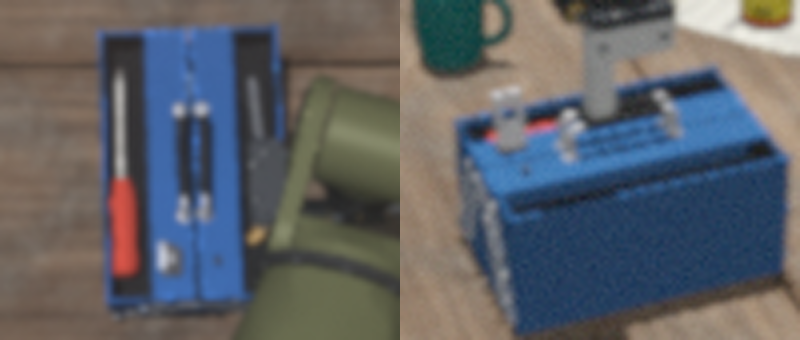

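View pics/wrist2.png

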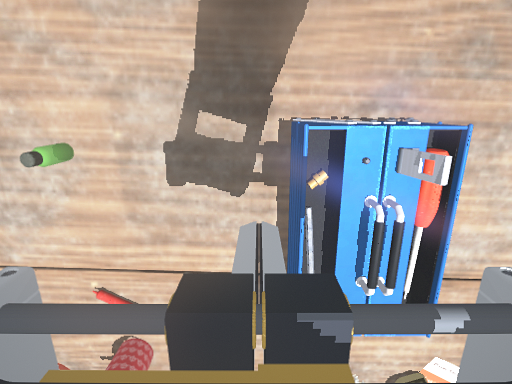

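The wrist view shows the trays meeting at column 384, the stud at (366,160), the strap hinge near (400,160) and its far tip near (450,166). I'll use depth for the positions.

```bash
python3 - <<'E'
from fit import *
f=np.load("wrist2.npz");m={k:(f[k] if k!="k1" else float(f[k])) for k in("K","k1","R","t")};d=f["d"]
print("stud",onz(m,366,160,134),d[160,366])
for v in(155,165):
  print("row",v)
  for u in range(392,458,4): print(u,world(m,u,v,d[v,u]))
print("strap edges x at z180", onz(m,448,153,178),onz(m,448,183,178))
print("corner near-left tray",onz(m,472,127,129),onz(m,305,128,129), "seam",onz(m,386,128,129),onz(m,384,200,129))
p=np.load("p0.npy");p[3:]=0;print(p,pt(p,("H",0,0)),pt(p,("S",0,0)),pt(p,("L",-1,1)),pt(p,("R",-1,1)))
E
```

```text
stud [453.239   5.263 134.   ] 292.95917
row 155
392 [448.176  34.329 127.457]
396 [447.994  38.353 127.819]
400 [447.299  40.51  131.899]
404 [446.496  42.135 136.79 ]
408 [445.635  43.385 142.136]
412 [444.847  44.757 146.98 ]
416 [444.195  46.53  150.859]
420 [443.481  47.924 155.215]
424 [442.69   48.846 160.17 ]
428 [441.85   49.394 165.518]
432 [441.18   50.548 169.633]
436 [440.611  52.042 173.023]
440 [439.856  52.532 177.832]
444 [439.239  53.549 181.631]
448 [439.141  57.065 181.538]
452 [447.864 106.186 114.734]
456 [447.071 107.135 119.687]
row 165
392 [458.512  35.407 128.74 ]
396 [458.351  39.547 128.908]
400 [457.394  41.359 133.673]
404 [456.396  42.905 138.692]
408 [455.407  44.321 143.687]
412 [454.461  45.722 148.455]
416 [453.63   47.349 152.582]
420 [452.623  48.257 157.752]
424 [461.372  82.786 105.819]
428 [460.68   85.398 109.041]
432 [459.755  87.056 113.654]
436 [449.011  51.82  176.244]
440 [448.487  53.8   178.684]
444 [447.341  53.255 184.831]
448 [447.555  57.996 182.913]
452 [458.462 106.896 117.199]
456 [457.394 107.388 122.757]
strap edges x at z180 [437.877  59.061 178.   ] [464.609  64.826 178.   ]
corner near-left tray [416.94  110.713 129.   ] [423.354 -59.08  129.   ] seam [420.78   23.129 129.   ] [497.182  32.727 129.   ]
[547.36   28.029   0.03    0.      0.   ] [451.921  41.157 133.   ] [452.946   7.173 132.   ] [414.857 109.071 129.   ] [419.982 -60.852 129.   ]
```

```bash
python3 -c "
from h import *
s=manip.read_state();print(s['joints'],s['eef_pos'],s['eef_rot'])"
```

```text
[-0.282  0.156  1.603  0.     1.384 -1.884] [ 488.092 -103.467  253.952] [ 3.141 -0.001 -3.111]
```

Emit:
jog_arm(
  rows=[-0.26, 1.31, 0, 0, 0, -0.112, 1, -0.26, 1.31, 0, 0, 0, -0.112, 1, -0.26, 1.31, 0, 0, 0, -0.112, 1, -0.26, 1.31, 0, 0, 0, -0.112, 1, -0.26, 1.31, 0, 0, 0, -0.112, 1, -0.26, 1.31, 0, 0, 0, -0.112, 1, -0.26, 1.31, 0, 0, 0, -0.112, 1, -0.26, 1.31, 0, 0, 0, -0.112, 1, -0.26, 1.31, 0, 0, 0, -0.112, 1, -0.26, 1.31, 0, 0, 0, -0.112, 1, -0.26, 1.31, 0, 0, 0, -0.112, 1, -0.26, 1.31, 0, 0, 0, -0.112, 1, -0.26, 1.31, 0, 0, 0, -0.112, 1, -0.26, 1.31, 0, 0, 0, -0.112, 1, 0, 0, 0, 0, 0, 0, 1, 0, 0, 0, 0, 0, 0, 1],
)

```text
clock: 11.8
eef_pos: [451.7, 80.1, 253.4]
eef_rot: [-3.139, 0.0, 1.609]
wrist_force: [0.1, 0.5, 0.3]
finger_gap: 0.3
finger_force: 0.0
```

Emit:
jog_arm(
  rows=[0, 0, -2.5, 0, 0, 0, 1, 0, 0, -2.5, 0, 0, 0, 1, 0, 0, -2.5, 0, 0, 0, 1, 0, -0.5, 0, 0, 0, 0, 1, 0, -0.5, 0, 0, 0, 0, 1, 0, -0.5, 0, 0, 0, 0, 1, 0, -0.5, 0, 0, 0, 0, 1, 0, -0.5, 0, 0, 0, 0, 1, 0, -0.5, 0, 0, 0, 0, 1, 0, -0.47, 0, 0, 0, 0, 1, 0, -0.47, 0, 0, 0, 0, 1, 0, -0.47, 0, 0, 0, 0, 1, 0, -0.47, 0, 0, 0, 0, 1, 0, -0.47, 0, 0, 0, 0, 1, 0, 0, 0, 0, 0, 0, 1],
)

```text
clock: 13.05
eef_pos: [451.5, 25.6, 179.6]
eef_rot: [-3.141, 0.0, 1.604]
wrist_force: [-0.9, 0.8, -0.2]
finger_gap: 0.5
finger_force: 0.0
```

Emit:
jog_arm(
  rows=[0, -0.47, -0.25, 0, 0, 0, 1, 0, -0.47, -0.25, 0, 0, 0, 1, 0, -0.37, -0.48, 0, 0, 0, 1, 0, -0.37, -0.48, 0, 0, 0, 1, 0, -0.18, -0.45, 0, 0, 0, 1, 0, -0.18, -0.45, 0, 0, 0, 1, 0, 0, 0, 0, 0, 0, 1],
)

```text
clock: 13.63
eef_pos: [451.1, 5.6, 155.0]
eef_rot: [-3.14, -0.0, 1.605]
wrist_force: [-0.0, 1.2, 0.7]
finger_gap: 0.5
finger_force: 0.0
```

Emit:
jog_arm(
  rows=[0, -0.42, 0, 0, 0, 0, 1, 0, -0.42, 0, 0, 0, 0, 1, 0, -0.42, 0, 0, 0, 0, 1, 0, 0, -0.3, 0, 0, 0, 1, 0, 0, -0.3, 0, 0, 0, 1, 0, 0, -0.3, 0, 0, 0, 1, 0, 0, -0.2, 0, 0, 0, 1, 0, 0, 0, 0, 0, 0, 1],
)

```text
clock: 14.3
eef_pos: [451.3, -6.6, 144.5]
eef_rot: [-3.141, -0.0, 1.605]
wrist_force: [0.1, -0.7, -0.1]
finger_gap: 0.3
finger_force: 0.0
```

Emit:
jog_arm(
  rows=[0, 0, -0.2, 0, 0, 0, 1, 0, 0, 0, 0, 0, 0, 1],
)

```text
clock: 14.47
eef_pos: [451.4, -6.6, 142.7]
eef_rot: [-3.141, -0.0, 1.605]
wrist_force: [-0.0, 0.3, 1.3]
finger_gap: 0.4
finger_force: 0.0
```

Contact is starting (tip at z ≈ 134.7), so I'll press gently in small steps.

Emit:
jog_arm(
  rows=[0, 0, -0.15, 0, 0, 0, 1, 0, 0, 0, 0, 0, 0, 1],
)

```text
clock: 14.63
eef_pos: [451.7, -6.7, 141.8]
eef_rot: [3.141, 0.0, 1.605]
wrist_force: [-2.0, 0.8, 5.6]
finger_gap: 0.6
finger_force: 2.8
```

Emit:
jog_arm(
  rows=[0, 0, -0.1, 0, 0, 0, 1, 0, 0, 0, 0, 0, 0, 1],
)

```text
clock: 14.8
eef_pos: [451.8, -6.7, 141.3]
eef_rot: [3.141, 0.0, 1.605]
wrist_force: [-3.8, -0.0, 10.7]
finger_gap: 0.1
finger_force: 5.7
```

Emit:
jog_arm(
  rows=[0, 0, -0.1, 0, 0, 0, 1, 0, 0, 0, 0, 0, 0, 1],
)

```text
clock: 14.97
eef_pos: [452.0, -6.7, 140.8]
eef_rot: [3.14, 0.0, 1.605]
wrist_force: [-5.6, 0.2, 17.6]
finger_gap: 0.5
finger_force: 8.8
```

Emit:
jog_arm(
  rows=[0, 0, 1, 0, 0, 0, 1, 0, 0, 3, 0, 0, 0, 1, 0, 0, 3.5, 0, 0, 0, 1, 0, 0, 3.5, 0, 0, 0, 1, -0.3, -1.5, 1, 0, 0, 0.11, 1, -0.3, -1.5, 1, 0, 0, 0.11, 1, -0.3, -1.5, 1, 0, 0, 0.11, 1, -0.3, -1.5, 0, 0, 0, 0.11, 1, -0.3, -1.5, 0, 0, 0, 0.11, 1, -0.3, -1.5, 0, 0, 0, 0.11, 1, 0, 0, 0, 0, 0, 0.11, 1, 0, 0, 0, 0, 0, 0.11, 1, 0, 0, 0, 0, 0, 0.11, 1, 0, 0, 0, 0, 0, 0.11, 1, 0, 0, 0, 0, 0, 0.11, 1, 0, 0, 0, 0, 0, 0.11, 1, 0, 0, 0, 0, 0, 0.11, 1, 0, 0, 0, 0, 0, 0.11, 1, 0, 0, 0, 0, 0, 0, 1, 0, 0, 0, 0, 0, 0, 1],
)

```text
clock: 16.63
eef_pos: [433.5, -96.7, 279.7]
eef_rot: [-3.142, 0.0, 3.141]
wrist_force: [-0.4, 0.3, 0.3]
finger_gap: 0.7
finger_force: 0.0
```

```bash
python3 - <<'E'
from h import *
for n in("top","side","wrist"):
    m=manip.camera_model(n);p,d=manip.camera(n);cv2.imwrite(f"pics/{n}3.png",p);np.savez(f"{n}3.npz",d=d,**m)
    if n=="wrist":
        print([proj(m,X) for X in([453,6,134],[447,-60,129],[421,24,129],[452,41,133])])
a=[]
for n,(x0,y0,x1,y1),s in(("top",(205,145,305,230),4),("side",(205,150,305,235),4)):
    a.append(cv2.resize(cv2.imread(f"pics/{n}3.png")[y0:y1,x0:x1],None,fx=s,fy=s,interpolation=cv2.INTER_CUBIC))
w=cv2.resize(cv2.imread("pics/wrist3.png")[40:260,250:512],(310,260))
o=np.hstack(a);o=np.vstack([o,np.zeros((260,800,3),np.uint8)]);o[340:,:310]=w
q=cv2.imread("pics/wrist3.png")[60:190,310:490];o[340:,320:680]=cv2.resize(q,(360,260))
cv2.imwrite("pics/m3.png",o)
E
```

```text
[array([347.645, 199.998]), array([290.481, 193.872]), array([364.4 , 172.05]), array([377.496, 198.888])]
```

View pics/m3.png

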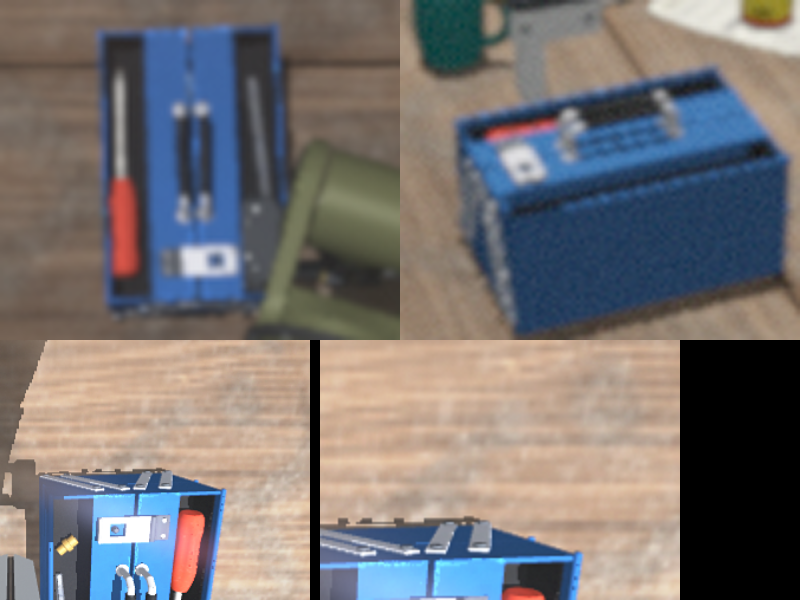

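The strap lies flat, with its hole at (215,262) over the stud and the trays closed. I'll check flatness and box shift numerically.

```bash
python3 - <<'E'
from h import *
f=np.load("wrist3.npz");m={k:(f[k] if k!="k1" else float(f[k])) for k in("K","k1","R","t")};d=f["d"]
for y in range(46,-26,-6):
    r=[]
    for x in(443,463,485):
        u,v=np.round(proj(m,[x,y,133])).astype(int);r.append(world(m,u,v,d[v,u])[2])
    print(y,np.array(r))
a,b=[cv2.imread(f"pics/top{i}.png",0)[205:245,205:270].astype(np.float32) for i in(0,3)]
# base lower rim appearance differs; compare side camera base bottom patch instead
s=[cv2.imread(f"pics/{n}.png",0)[205:242,230:310].astype(np.float32) for n in("side0","side3")]
print("side base shift px",cv2.phaseCorrelate(cv2.Laplacian(s[0],5,ksize=5),cv2.Laplacian(s[1],5,ksize=5)))
for n in("top","side"):
    D=cv2.absdiff(cv2.imread(f"pics/{n}0.png"),cv2.imread(f"pics/{n}3.png")).max(2)
    M=manip.camera_model(n)
    for X in([497,437,40],[469,-385,40]):
        u,v=proj(M,X).astype(int);print(n,X,D[v-8:v+9,u-8:u+9].mean())
E
```

```text
46 [130.17  129.928 127.42 ]
40 [134.074 134.593 129.019]
34 [133.366 131.935 128.068]
28 [133.026 134.444 127.848]
22 [132.269 134.469 127.063]
16 [132.942 133.695 127.2  ]
10 [132.503 132.426 128.623]
4 [135.459 133.51  128.812]
-2 [133.701 132.442 128.801]
-8 [133.597 136.684 128.78 ]
-14 [128.278 128.304 127.831]
-20 [81.741 85.184 83.04 ]
side base shift px ((-2.4608281230661007, -1.2536966272690186), 0.08027424395084382)
top [497, 437, 40] 2.8269896193771626
top [469, -385, 40] 4.411764705882353
side [497, 437, 40] 17.273356401384085
side [469, -385, 40] 3.4290657439446366
```

```bash
python3 -c "
from cell import manip
print(manip.sign_off())"
```

```text
the job is handed in; nothing more can be done
None
```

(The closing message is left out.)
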